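Clamp the injector in its test holder

ROBOT

A 6-joint arm with a two-finger parallel gripper is mounted at the origin on the work surface. World frame = base frame: x ahead of the robot, y to its left, z up, the work surface at z = 0. Lengths are in m, angles in rad, forces in N, time in s.
With the tool pointing down it reaches from about 0.3 to 0.85 m from the base axis. Payload 5.4 kg.
Tool frame: the origin (TCP) lies at the very end of the fingers, on their centre line; the grasp point (between the pads) lies 19 mm behind it (grip_point_offset is the distance from the TCP to the grasp point, in m); z points along the fingers, y is the line along which they close (so a half turn about z gives the same grasp; the last joint's range is limited). The gripper opens to 85 mm and grips with 20 to 120 N. Pads are 22 mm wide; open, the fingers measure 114 mm over their backs; the gripper's body (76 mm by 85 mm) begins 54 mm behind the grasp point. The pads swing forward as they close: fully open they stand 13 mm farther back than shut.
Start: joints at [0.998, 0.158, 1.597, -0, 1.386, -0.21], TCP at [0.204, 0.538, 0.231] pointing down, gripper open.
Joint ranges: [-2.91, 2.91], [-0.94, 2.29], [0.18, 2.7], [-1.29, 4.43], [0.17, 2.64], [-3, 3]. Speed limits (rad/s): [2.57, 2.57, 3.14, 3.14, 3.14, 3.14].

INTERFACE

Orientations are given as [roll, pitch, yaw] about the fixed x, y, z axes, in that order (R = Rz(yaw) Ry(pitch) Rx(roll)).
In Python, from plant import observe, grab_frame, finish_job, grip_point_offset gives the robot as it stands. The module is installed in compiled form; this text tells all that it offers.
- The arm moves only by the shell command python3 -m jog 'ROWS' [FORCE]. ROWS is text: rows parted by semicolons, each of 7 numbers parted by spaces: the turn, a rotation vector about the tool's x, y, z each as a share of 90 degrees, from -1 to 1, then the shift along the tool's x, y, z each as a share of 400 mm, from -1 to 1, then the gripper command: -1 is shut, 1 is fully open, values between are in proportion. A call has 1 to 8 rows; each row is the pose to reach, as a shift and turn from the pose commanded when the call began, along the tool's axes at that moment; what a row does not reach only later rows make up. A row lasts 1/8 s, in which the tool goes at most 62.5 mm and 10.7 degrees, less where a joint would pass 70% of its speed; a pose out of reach is approached as far as the arm can. A call with a number of a shift or a turn outside -1 to 1 is refused whole. A call with a gripper value outside its range is refused whole. The fingers move at their own pace and stop on an object; FORCE is the grip in N (left out, the last holds). Time passes only in rows, so rows that repeat a pose let the fingers close. It gives the time, the measured TCP pose, the force, the opening and the grip force at its end, in the units of the state.
- observe(): the state, without advancing time (a new reading comes with each control period).
- grab_frame(name): name is "scene" or "top"; returns a dict with "image" (384x512x3 uint8, red, green, blue), "intrinsics" (3x3 intrinsics, pixels), "k1" (the pictures are not rectified: a ray, as slopes to the right and down, at radius r is drawn at 1 + k1 r^2 times it, then the intrinsics apply), "R" (3x3) and "t" (3): a world point X has camera coordinates R X + t. Camera axes: x right, y down, z forward; pixel columns grow to the right and rows downward; lengths in m; the calibration is good to about 2 mm. A picture is of the moment at which its call begins. There is no depth.
- finish_job(): hands the job in; it is judged then, once.
The state is a dict: "time": time; "joint_positions": joint angles; "joint_vel": joint speeds; "joint_efforts": joint torques, N m; "ee_pos": TCP position; "ee_rot": TCP orientation; "wrist_force": force on the tool from outside, world axes, zero at the start; "torque": the same for the moment, N m; "width": finger opening in m; "grasp_force": force on a finger pad.
Only numpy, scipy, OpenCV 4.12 (cv2) and the standard library are available. Lean on these libraries where they do the work, as an engineer would, in place of code of your own. Each camera call takes 0.05 s, during which the arm holds its last target. There are 200 camera calls.

TASK

Only one of the two identical test holders on the bench has a diesel injector standing in it: clamp that injector. Pull that holder's black bar knob straight up until its fork is clear of the rest pin, turn it anticlockwise (seen from above) until the fork lies over the injector, then push the knob fully down so that the fork straddles the injector's tip, and let go. Leave the knob and fork of the empty holder alone.

Things in the scene. Friction and masses are not known exactly. Their poses are not given: they have to be found in the camera images.
- lock_grip (a point): Grip point of the knob to work, on the holder with the injector: centre of a black bar 52 mm long, 16 mm wide, 28 mm tall, on its upright turning axis, 155 mm above the table when down. x runs along the bar, from knob to fork; y across the 16 mm width (grip there); z up. The steel hub and fork begin 31 mm below this point and reach 93 mm out from the axis; no other part stands higher than 124 mm.
- lock_pull (a joint): Lift of that knob and its fork, m: 0 fully down, 0.025 upper stop. Friction: some 7 N lifts it, it stays at any height, about 2 N pushes it down. When down, the fork straddles a pin, with about 7 degrees of play either way, and the knob cannot turn; from 0.014 up it is clear of the pins and turns freely.
- lock_turn (a joint): Turn of that knob and its fork, rad, growing anticlockwise seen from above: 0 (give or take the play) is parked on the rest pin, 1.05 (60 degrees) is centred over the injector's tip; pin and tip stand 75 mm from the knob's axis. The fork's gap is 30 mm, the tips 10 mm thick. It turns lightly (0.05 Nm) and stays where it is left.
- spare_fork (a point): Middle of the fork's gap on the other, empty holder, to be left alone: same knob and fork, parked, but no injector in the round seat. The point is 115 mm above the table and 75 mm along x from its knob's axis. Both holders are dark steel plates of 150 x 140 mm, fixed to the table at any yaw.
There are look-alikes about, which are no part of the job. Leave any turquoise look-alike of the part that bears lock_grip alone.

How it is judged:
By the outcome, as a careful person would: the job done as asked, in the order asked, and still so for the second after the job is handed in, with the robot touching nothing.
It also fails if it takes over 32 s, if anything falls off the work surface, if the arm or the gripper's body presses on something with over 40 N, if the wrist force passes 120 N, or if a joint passes its speed limit or range.

## Working session

There is one attempt and no reset: what is moved stays moved. The work goes in short steps, Python scripts to look and compute and a shell command to move; the robot and the scene stay as the last step left them, time stands still between calls to the robot, and variables do not carry over. Pictures are saved under pics/ and viewed, at most 10 in all, crops included, and the job is handed in when it is done.

```bash
mkdir -p pics
cat > h.py <<'E'
import numpy as np, cv2, pickle
from plant import observe, grab_frame
def shot(n,tag):
    f=grab_frame(n); pickle.dump(f,open(f'pics/{tag}.pkl','wb')); cv2.imwrite(f'pics/{tag}.png',f['image'][:,:,::-1]); return f
def load(tag): return pickle.load(open(f'pics/{tag}.pkl','rb'))
def ray(f,u,v):
    K=np.array(f['intrinsics']);d=cv2.undistortPoints(np.array([[[u,v]]],float),K,np.array([f['k1'],0,0,0.]))[0,0]
    R=np.array(f['R']);t=np.array(f['t']); return -R.T@t, R.T@np.array([d[0],d[1],1.])
def atz(f,u,v,z):
    c,d=ray(f,u,v); return c+d*(z-c[2])/d[2]
def tri(*a):
    A=np.zeros((3,3));b=np.zeros(3)
    for f,u,v in a:
        c,d=ray(f,u,v);d=d/np.linalg.norm(d);P=np.eye(3)-np.outer(d,d);A+=P;b+=P@c
    x=np.linalg.solve(A,b)
    return x,[np.linalg.norm(np.cross(x-c,d/np.linalg.norm(d))) for c,d in [ray(*q) for q in a]]
def proj(f,X):
    p=np.array(f['R'])@X+np.array(f['t']);s=p[:2]/p[2];s=s*(1+f['k1']*(s@s));return (np.array(f['intrinsics'])@np.r_[s,1])[:2]
E
python3 - <<'E'
from h import *
a=shot('scene','s0');b=shot('top','t0')
for f in (a,b): print(f['k1'],-np.array(f['R']).T@np.array(f['t']),np.array(f['R'])[2])
o=observe();print(o['ee_pos'],o['ee_rot'],o['time'])
from plant import grip_point_offset; print(grip_point_offset)
E
```

```text
-0.06587806659505761 [ 0.97963896 -1.0555765   0.95395297] [-0.3973135   0.67047123 -0.62658623]
-0.09375381640348437 [ 0.30218149 -0.17903574  1.1510854 ] [ 0.15055704  0.0143579  -0.98849706]
[0.2037613  0.53706977 0.23037077] [-3.13984607e+00 -3.60858743e-04  2.77878911e+00] 0.1
0.0187
```

View pics/s0.png

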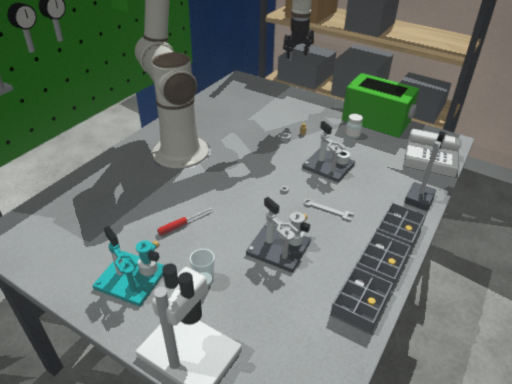

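View pics/t0.png

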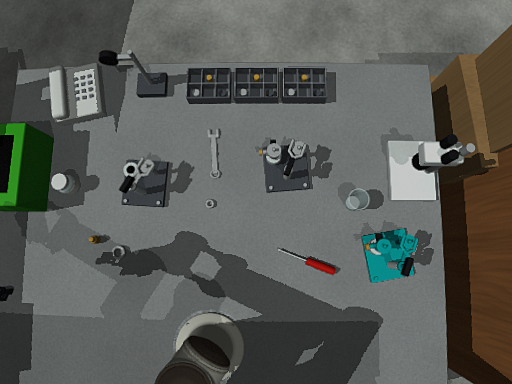

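The scene view shows dark holders near (282,240) and (330,160) and a turquoise look-alike near (130,270). The same dark holders are at (288,165) and (147,182) in the top view. I'll enlarge both of them in each view.

Run:
```python
from h import *
s=load('s0')['image'][:,:,::-1];t=load('t0')['image'][:,:,::-1]
def c(i,x,y,w,h,k): return cv2.resize(i[y:y+h,x:x+w],None,fx=k,fy=k,interpolation=cv2.INTER_CUBIC)
A=c(t,250,125,80,75,5);B=c(s,242,190,80,75,5)
C=c(t,110,145,80,60,4.99);D=c(s,290,115,80,60,4.99)
cv2.imwrite('pics/c1.png',np.vstack([np.hstack([A,B])]))
```

```text
(no output)
```

View pics/c1.png

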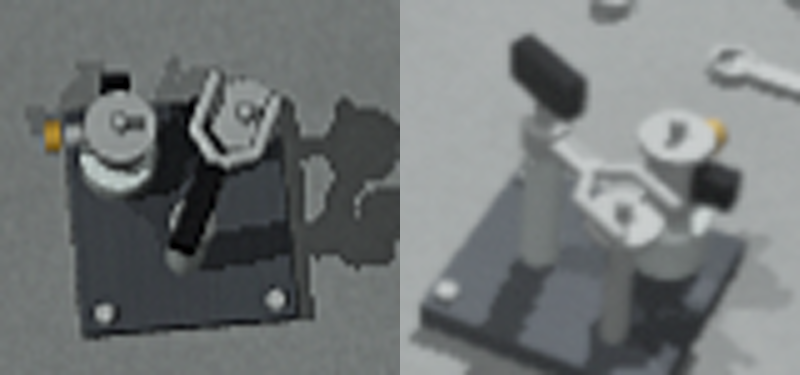

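This holder carries the injector: tip at crop (120,122) left and (677,132) right. The fork is parked on the rest pin, (245,112) left and (625,213) right, and the bar top is near (200,205) left and (550,63) right.

Run:
```python
from h import *
s=load('s0');t=load('t0')
T=lambda x,y:(t,250+x/5-.4,125+y/5-.4)
S=lambda x,y:(s,242+(x-400)/5-.4,190+y/5-.4)
def pr(n,x,y,u,v):
    p,e=tri(T(x,y),S(u,v)); print(n,p.round(4),np.round(e,4)); return p
k=pr('bar',200,205,550,63)
i=pr('tip',120,122,677,132)
p=pr('pin',245,112,625,213)
for n,q in(('tip',i),('pin',p)):
    d=(q-k)[:2];print(n,np.hypot(*d),np.degrees(np.arctan2(d[1],d[0])))
# fit of axis & yaw by black mask silhouettes: overlay candidates
from scipy.optimize import minimize
def box(x,y,a):
    R=np.array([[np.cos(a),-np.sin(a)],[np.sin(a),np.cos(a)]])
    return [np.r_[R@[u,v]+[x,y],z] for u in(-.026,.026) for v in(-.008,.008) for z in(.141,.169)]
def mask(f,q,sub=8,roi=None):
    P=np.array([proj(f,X) for X in box(*q)]);h=cv2.convexHull((P*16).astype(np.float32).round().astype(np.int32).reshape(-1,1,2))
    m=np.zeros((384,512),np.uint8);cv2.fillConvexPoly(m,h,255,cv2.LINE_AA,4);return m/255.
obs=[]
for f,(x0,y0,x1,y1) in((t,(283,156,296,178)),(s,(262,194,282,215))):
    g=f['image'].max(2).astype(float); b=np.zeros_like(g); sl=(slice(y0,y1),slice(x0,x1))
    b[sl]=np.clip((60-g[sl])/30,0,1); obs.append((f,b,sl))
    print(g[sl].astype(int)[::2,::1])
cost=lambda q:sum(((mask(f,q)-b)[sl]**2).sum() for f,b,sl in obs)
best=min((minimize(cost,[k[0]+dx,k[1],np.radians(a)],method='Nelder-Mead',options=dict(initial_simplex=np.array([k[0]+dx,k[1],np.radians(a)])+np.array([[0,0,0],[.006,0,0],[0,.006,0],[0,0,.2]]))) for a in(-60,-45,-30,-15) for dx in(0,-.01)),key=lambda r:r.fun)
print(best.x,np.degrees(best.x[2]),best.fun)
for (f,b,sl),n in zip(obs,'ts'):
    im=f['image'][:,:,::-1].copy();M=mask(f,best.x);
    y,x=sl[0].start-10,sl[1].start-12
    c=cv2.resize(im[y:y+45,x:x+45],None,fx=8,fy=8,interpolation=cv2.INTER_NEAREST)
    mm=(cv2.resize(M[y:y+45,x:x+45],None,fx=8,fy=8)>.5).astype(np.uint8)
    cv2.drawContours(c,cv2.findContours(mm,0,1)[0],-1,(0,0,255),1);cv2.imwrite(f'pics/o{n}.png',c)
cv2.imwrite('pics/o.png',np.hstack([cv2.imread('pics/ot.png'),cv2.imread('pics/os.png')]))
```

```text
bar [ 0.5379 -0.2407  0.1655] [0.0006 0.0006]
tip [ 0.6001 -0.1975  0.1126] [0.0022 0.0022]
pin [ 0.6069 -0.272   0.1134] [0.0015 0.0015]
tip 0.07576054763816109 34.83128057255404
pin 0.07567454489733735 -24.378042421141487
[[ 28  27  28  26  25  35  35  28 139 167 152 149 146]
 [ 27  29  25  27  40  42  24  17  13   9  17  60 106]
 [ 27  27  25  33  38  54  20  21  22  21  18  31  49]
 [ 25  23  20  67  64  25  21  23  20  22   8  46  71]
 [ 48  58  54  60  22  21  23  21  22   9  42  73  68]
 [ 51  37 144  77  23  21  22  23  19   8  66  71  68]
 [ 48 119  88  24  19  20  21  18  18  94  67  68  68]
 [ 49 118  42  20  22  22  23   4  94 100  74  71  70]
 [ 58  27  20  23  24  24   9  67  88  56  35  36  36]
 [ 65   8   0   3   6  10  39  58  46  38  40  38  42]
 [ 97 118 108  94  60  63  69  61  36  38  40  39  40]]
[[171 171 173 172 172 171 172 173 173 173 172 173 173 171 171 171 171 170
  160 136]
 [172 171 170 167 161 153 149 165 173 174 173 173 172 173 173 174 172 171
  172 171]
 [172 162 128  86  67  64  66  85 126 160 169 172 172 172 172 171 172 172
  171 171]
 [171 154  86  50  51  55  57  61  63  73 104 145 166 172 172 173 173 172
  172 172]
 [171 153  85  49  47  48  49  53  60  61  63  68  93 133 161 170 171 171
  172 172]
 [171 156  92  53  45  49  46  44  48  53  56  61  63  66  81 113 146 166
  170 171]
 [171 169 154 110  71  49  44  44  45  45  46  49  57  61  60  56  72 125
  167 170]
 [171 170 172 171 157 119  70  50  47  46  44  42  46  48  44  46  65 121
  166 168]
 [169 170 170 171 172 169 152 100  60  49  45  44  43  45  44  46  77 132
  166 168]
 [168 167 167 167 166 163 154 113 101  93  69  54  44  44  45  62 106 152
  169 169]
 [168 168 167 162 144 133 126 110 107 105 115 130 127 113 131 159 167 170
  171 168]]
[ 0.63203876 -0.27180562 -0.39997954] -22.91713972055484 171.45666666666665
```

View pics/o.png

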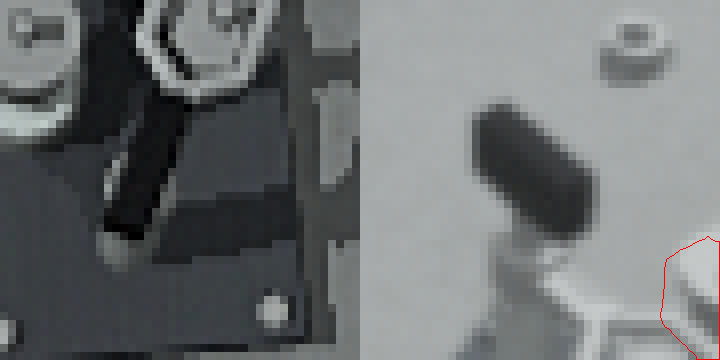

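Both measured points lie 75.7 mm from the bar, 59° apart, as the text requires, so the triangulated points are sound (the silhouette fit failed and is dropped). The axis is at (0.538, −0.241) with bar yaw ≈ −24.4°. I'll approach with tool yaw −24° to leave room on joint 6.

```bash
cat > rel.py <<'E'
import sys,numpy as np
from scipy.spatial.transform import Rotation as R
from plant import observe
x,y,z,yaw=map(float,sys.argv[1:])
o=observe();A=R.from_euler('xyz',o['ee_rot']);B=R.from_euler('xyz',[np.pi,0,np.radians(yaw)])
print('turn',((A.inv()*B).as_rotvec()/(np.pi/2)).round(3),'shift',(A.inv().apply(np.array([x,y,z])-o['ee_pos'])/.4).round(4))
print(o['time'],o['ee_pos'].round(4) if hasattr(o['ee_pos'],'round') else o['ee_pos'],np.degrees(o['ee_rot']).round(1),np.round(o['joint_positions'],2),np.round(o['wrist_force'],1),o['width'],o['grasp_force'])
E
python3 -m jog '0 0 0.95 -0.73 -0.76 0 1;0 0 0.95 -0.73 -0.76 0 1;0 0 0.95 -0.73 -0.76 0 1;0 0 0.95 -0.73 -0.76 0 1;0 0 0.95 -0.73 -0.76 0 1;0 0 0.95 -0.73 -0.76 0 1;0 0 0.95 -0.73 -0.76 0 1;0 0 0.95 -0.73 -0.76 0 1'
python3 rel.py 0.538 -0.241 0.22 -24.4
```

```text
time: 1.1
ee_pos: [0.37, 0.147, 0.2311]
ee_rot: [3.142, 0.001, 1.275]
wrist_force: [-0.3, 0.6, 0.1]
width: 0.0855
grasp_force: 0.0
turn [0.    0.    1.083] shift [-0.8053  0.6846  0.0282]
1.1 [0.37   0.147  0.2311] [180.   0.  73.] [ 0.07 -0.33  2.06 -0.    1.42  0.37] [-0.3  0.6  0.1] 0.08550189760060387 0.0
```

```bash
python3 -m jog '0 0 0.95 -0.8 0.68 0.01 1;0 0 0.95 -0.8 0.68 0.01 1;0 0 0.95 -0.8 0.68 0.01 1;0 0 0.95 -0.8 0.68 0.01 1;0 0 0.95 -0.8 0.68 0.01 1;0 0 0.95 -0.8 0.68 0.01 1;0 0 0.95 -0.8 0.68 0.01 1;0 0 0.95 -0.8 0.68 0.01 1'
python3 rel.py 0.538 -0.241 0.22 -24.4
```

```text
time: 2.1
ee_pos: [0.5406, -0.2366, 0.2261]
ee_rot: [-3.142, 0.001, -0.215]
wrist_force: [0.4, -0.1, -0.1]
width: 0.0856
grasp_force: 0.0
turn [0.    0.001 0.134] shift [-0.004   0.0121  0.0151]
2.1 [ 0.5406 -0.2366  0.2261] [-1.80e+02  1.00e-01 -1.23e+01] [-0.62  0.2   1.56 -0.    1.38  1.17] [ 0.4 -0.1 -0.1] 0.08564468199788604 0.0
```

```bash
python3 -m jog '0 0 0.1 -0.004 0.012 0.02 1;0 0 0.134 -0.004 0.012 0.06 1;0 0 0.134 -0.004 0.012 0.085 1;0 0 0.134 -0.004 0.012 0.085 1'
python3 rel.py 0.538 -0.241 0.136 -24.4
python3 - <<'E'
from h import *
s=shot('scene','s1');t=shot('top','t1')
c=lambda f,x,y:cv2.resize(f['image'][y:y+100,x:x+80,::-1],None,fx=5,fy=5,interpolation=cv2.INTER_CUBIC)
cv2.imwrite('pics/c2.png',np.hstack([c(t,250,105),c(s,242,165)]))
E
```

```text
time: 2.6
ee_pos: [0.5373, -0.2376, 0.1921]
ee_rot: [-3.141, 0.002, -0.415]
wrist_force: [1.1, 1.0, -0.1]
width: 0.0854
grasp_force: 0.0
turn [-0.     0.002  0.007] shift [0.0053 0.0072 0.1402]
2.6 [ 0.5373 -0.2376  0.1921] [-1.80e+02  1.00e-01 -2.38e+01] [-0.62  0.22  1.6   0.    1.32  1.36] [ 1.1  1.  -0.1] 0.08538276076695107 0.0
```

View pics/c2.png

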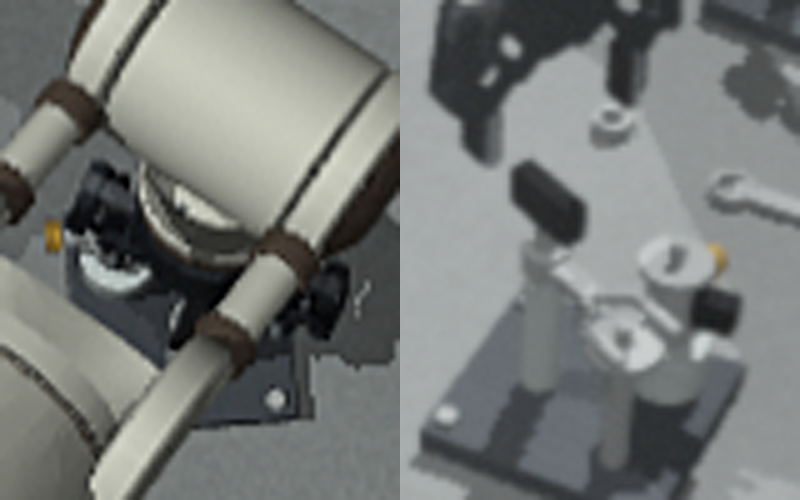

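The fingers (tips at 485,160 and 622,100 in the right half) are centred over the bar at (550,188), about 36 mm above its top, as expected. I'll descend and close gently.

```bash
python3 -m jog '0 0 0.007 0.005 0.007 0.06 1;0 0 0.007 0.005 0.007 0.12 1;0 0 0.007 0.005 0.007 0.138 1;0 0 0.007 0.005 0.007 0.138 1;0 0 0.007 0.005 0.007 0.138 -0.2;0 0 0.007 0.005 0.007 0.138 -0.4;0 0 0.007 0.005 0.007 0.138 -1;0 0 0.007 0.005 0.007 0.138 -1' 40
python3 -m jog '0 0 0 0 0 0 -1;0 0 0 0 0 0 -1;0 0 0 0 0 0 -1;0 0 0 0 0 0 -1' 60
python3 rel.py 0.538 -0.241 0.136 -24.4
```

```text
time: 3.7
ee_pos: [0.5393, -0.2412, 0.1386]
ee_rot: [-3.141, -0.001, -0.427]
wrist_force: [3.2, 1.5, -4.6]
width: 0.0157
grasp_force: 41.7
time: 4.2
ee_pos: [0.5392, -0.2413, 0.1386]
ee_rot: [-3.141, -0.001, -0.427]
wrist_force: [3.3, 3.9, 5.1]
width: 0.0153
grasp_force: 63.3
turn [-0.    -0.001 -0.001] shift [-0.0031  0.0006  0.0066]
4.2 [ 0.5392 -0.2413  0.1386] [-1.80e+02 -1.00e-01 -2.45e+01] [-0.63  0.28  1.64  0.    1.22  1.37] [3.3 3.9 5.1] 0.015334872131208014 63.28777313232422
```

Gripped at 15.3 mm width. Now lifting 20 mm.

```bash
python3 -m jog '0 0 0 0 0 -0.015 -1;0 0 0 0 0 -0.03 -1;0 0 0 0 0 -0.045 -1;0 0 0 0 0 -0.05 -1;0 0 0 0 0 -0.05 -1' 70
python3 rel.py 0.5392 -0.2413 0.1586 35.6
python3 - <<'E'
from h import *
s=shot('scene','s2')
c=lambda f,x,y:cv2.resize(f['image'][y:y+100,x:x+80,::-1],None,fx=5,fy=5,interpolation=cv2.INTER_CUBIC)
cv2.imwrite('pics/c3.png',c(s,242,165))
E
```

```text
time: 4.82
ee_pos: [0.5389, -0.2412, 0.1568]
ee_rot: [-3.141, -0.0, -0.427]
wrist_force: [6.4, 0.7, -4.6]
width: 0.015
grasp_force: 68.4
turn [-0.    -0.001 -0.668] shift [ 0.0007  0.     -0.0044]
4.825 [ 0.5389 -0.2412  0.1568] [-179.9   -0.   -24.5] [-0.63  0.26  1.63  0.    1.25  1.37] [ 6.4  0.7 -4.6] 0.015001504666387892 68.37900996208191
```

View pics/c3.png

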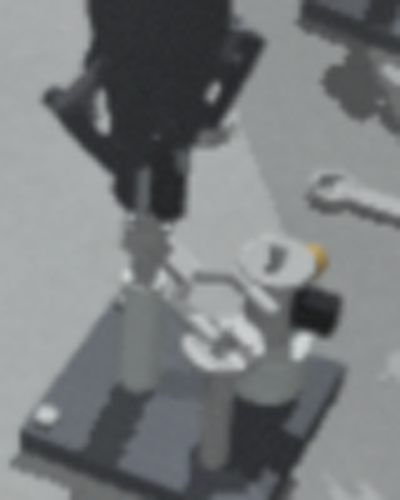

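The fork has risen about 18 mm off the pin, with its gap now near (215,280). I'll raise it 2 mm more, then turn 60° anticlockwise.

```bash
python3 -m jog '0 0 0 0 0 -0.005 -1;0 0 -0.09 0 0 -0.005 -1;0 0 -0.18 0 0 -0.005 -1;0 0 -0.27 0 0 -0.005 -1;0 0 -0.36 0 0 -0.005 -1;0 0 -0.45 0 0 -0.005 -1;0 0 -0.54 0 0 -0.005 -1;0 0 -0.62 0 0 -0.005 -1'
python3 rel.py 0.5389 -0.2412 0.158 35.2
```

```text
time: 5.88
ee_pos: [0.5388, -0.2397, 0.1587]
ee_rot: [-3.139, -0.002, 0.551]
wrist_force: [6.1, 7.4, -2.7]
width: 0.0149
grasp_force: 68.8
turn [-0.002 -0.001 -0.04 ] shift [-0.0018  0.0032  0.0016]
5.875 [ 0.5388 -0.2397  0.1587] [-1.798e+02 -1.000e-01  3.160e+01] [-0.62  0.26  1.63  0.    1.26  0.39] [ 6.1  7.4 -2.7] 0.014930116723821612 68.75234484672546
```

```bash
python3 -m jog '0 0 -0.04 0 0 0 -1;0 0 -0.042 0 0 0 -1;0 0 -0.042 0 0 0 -1'
python3 rel.py 0.5389 -0.2412 0.1386 35.2
python3 - <<'E'
from h import *
s=shot('scene','s3')
c=lambda f,x,y:cv2.resize(f['image'][y:y+100,x:x+80,::-1],None,fx=5,fy=5,interpolation=cv2.INTER_CUBIC)
cv2.imwrite('pics/c4.png',c(s,242,165))
E
```

```text
time: 6.25
ee_pos: [0.5388, -0.2396, 0.1586]
ee_rot: [-3.139, -0.002, 0.613]
wrist_force: [5.1, 7.0, -2.3]
width: 0.0146
grasp_force: 68.8
turn [-0.002 -0.001 -0.001] shift [-0.0021  0.0036  0.0501]
6.25 [ 0.5388 -0.2396  0.1586] [-1.798e+02 -1.000e-01  3.510e+01] [-0.62  0.26  1.63  0.    1.26  0.33] [ 5.1  7.  -2.3] 0.014612856226615366 68.78604769706726
```

View pics/c4.png

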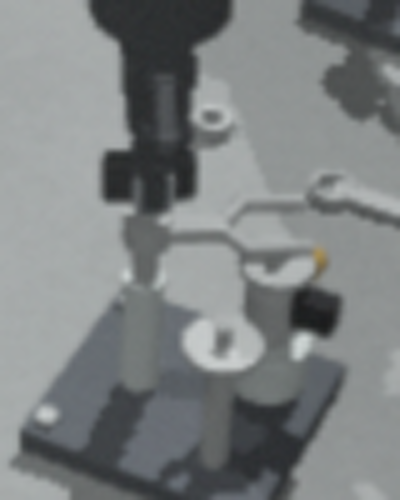

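The fork's two prongs (y≈205 and 248, gap centre near 275,228) hang about 20 mm above the injector tip at (280,262), so it is centred. I'll push down and watch the force.

```bash
python3 -m jog '0 0 0 0 0 0.012 -1;0 0 0 0 0 0.025 -1;0 0 0 0 0 0.037 -1;0 0 0 0 0 0.046 -1;0 0 0 0 0 0.052 -1;0 0 0 0 0 0.052 -1'
python3 rel.py 0.5389 -0.2412 0.1386 35.2
```

```text
time: 7.05
ee_pos: [0.5389, -0.2397, 0.1387]
ee_rot: [-3.139, -0.002, 0.613]
wrist_force: [4.5, 7.6, 1.2]
width: 0.0152
grasp_force: 69.4
turn [-0.002 -0.001 -0.001] shift [-0.0022  0.0032  0.0001]
7.05 [ 0.5389 -0.2397  0.1387] [-1.798e+02 -1.000e-01  3.510e+01] [-0.62  0.28  1.64  0.    1.22  0.33] [4.5 7.6 1.2] 0.015160179499845678 69.41404581069946
```

```bash
python3 -m jog '0 0 0 0 0 0.003 -1;0 0 0 0 0 0.006 -1;0 0 0 0 0 0.006 -1'
python3 rel.py 0.5389 -0.2412 0.1386 35.2
```

```text
time: 7.42
ee_pos: [0.5392, -0.2398, 0.1386]
ee_rot: [-3.14, -0.002, 0.613]
wrist_force: [0.6, 10.9, 13.3]
width: 0.0147
grasp_force: 71.1
turn [-0.001 -0.001 -0.001] shift [-0.0026  0.0023 -0.0001]
7.425 [ 0.5392 -0.2398  0.1386] [-1.799e+02 -1.000e-01  3.510e+01] [-0.62  0.28  1.64  0.    1.22  0.33] [ 0.6 10.9 13.3] 0.01474861586954858 71.10471725463867
```

It is at the lower stop: 13 N with no further motion. I'll let go and retreat.

```bash
python3 -m jog '0 0 0 0 0 0 0;0 0 0 0 0 0 0.3;0 0 0 0 0 0 1;0 0 0 0 0 0 1;0 0 0 0 0 -0.1 1;0 0 0 0 0 -0.25 1;0 0 0 0 0 -0.35 1;0 0 0 0 0 -0.35 1'
python3 -m jog '0 0 0 -0.5 0 0 1;0 0 0 -0.5 0 0 1;0 0 0 -0.5 0 0 1;0 0 0 -0.5 0 0 1'
python3 rel.py 0.5389 -0.2412 0.1386 35.2
python3 - <<'E'
from h import *
s=shot('scene','s4');t=shot('top','t4')
c=lambda f,x,y:cv2.resize(f['image'][y:y+100,x:x+80,::-1],None,fx=5,fy=5,interpolation=cv2.INTER_CUBIC)
cv2.imwrite('pics/c5.png',np.hstack([c(t,250,105),c(s,242,165)]))
E
```

```text
time: 8.43
ee_pos: [0.5404, -0.2429, 0.2817]
ee_rot: [3.133, -0.003, 0.613]
wrist_force: [-0.0, -0.4, -0.2]
width: 0.0856
grasp_force: 0.0
time: 8.93
ee_pos: [0.3721, -0.3578, 0.2754]
ee_rot: [-3.139, 0.001, 0.608]
wrist_force: [0.8, -0.6, -0.3]
width: 0.0856
grasp_force: 0.0
turn [-0.001  0.    -0.004] shift [ 5.091e-01 -1.000e-04  3.417e-01]
8.925 [ 0.3721 -0.3578  0.2754] [-179.9    0.    34.8] [-1.   -0.02  1.7  -0.    1.47 -0.04] [ 0.8 -0.6 -0.3] 0.08558872194482797 0.0
```

View pics/c5.png

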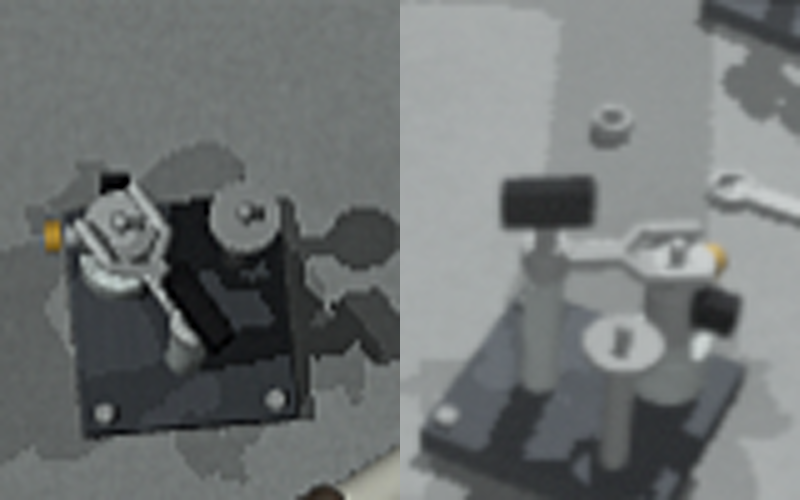

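The fork straddles the injector's tip in both views: (125,222) left and (675,255) right. A quick height check of the bar comes first, then I hand in.

Run:
```python
from h import *
s=load('s4')
for z in(.169,.141):
  a=np.radians(35.2)
  for u in(-1,1):
    for v in(-1,1):
      q=proj(s,np.array([.539+u*.026*np.cos(a)-v*.008*np.sin(a),-.2410+u*.026*np.sin(a)+v*.008*np.cos(a),z]))
      print(z,u,v,((q-[242,165]+.4)*5+[400,0]).round())
```

```text
0.169 -1 -1 [506. 195.]
0.169 -1 1 [504. 176.]
0.169 1 -1 [601. 192.]
0.169 1 1 [599. 173.]
0.141 -1 -1 [505. 233.]
0.141 -1 1 [503. 214.]
0.141 1 -1 [599. 231.]
0.141 1 1 [596. 212.]
```

```bash
python3 -c "
from plant import finish_job; print(finish_job())"
```

```text
the job is handed in; nothing more can be done
None
```

The injector is clamped: the knob was lifted, turned 60° anticlockwise, pushed down to its stop and released, with the fork straddling the tip. The empty holder was left alone, and the job was handed in after about 9 s of robot time.

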